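Shut a cartridge tray: fold the sprung flap and tuck it under the lip

TASK

With closed fingertips only, gently and picking nothing up, push the blue cartridge along its channel in the white tray until it is fully home against the end stop. Then fold the tray's springy hinged flap over the cartridge, hold it down flat and push it by its raised rib all the way under the retaining lip, so that it stays shut when you move away. Leave the other things on the board where they are.

Things in the scene. Friction and masses are not known exactly. Their poses are not given: they have to be found in the camera images.
- tray: White ABS tray fixed to the board, 176 x 156 mm, base 4 mm thick. Origin: on the board under the bay centre; x = direction in which the cartridge is pushed home, y = direction in which the flap is folded and then tucked, z up. Channel along x, floor 4 mm high, guide walls at y = -30 and +30 mm, 15 mm high, from x = -123 to 49 mm, open at the -x end. Nothing but the flap is higher than 48 mm.
- stop (a point): End stop of the channel: middle of the face that the cartridge meets when home, at tray x = 45 mm; its top is 20 mm above the board.
- cheek (a point): Middle between the two hinge posts with slotted cheeks that carry the flap at the tray's -y side, 44 mm above the board (their top). They stand at tray x = -41 to -34 and +34 to +41 mm, y = -55 to -9 mm.
- cartridge_center (a point): Loose blue plastic cartridge in the channel, 110 (x) x 56 (y) x 26 mm, about 120 g, slides easily; the point is at its middle, 11 mm above its underside (15 mm above the board); axes as the tray's. Upright end faces 55 mm either side along x; the one at -x is pushed, it is upright up to 26 mm above the board. Home: point at tray x = -10 mm; starts 20 to 45 mm short.
- flap (a joint): Angle of the flap about its hinge (axis along tray x), rad: 0 = flat and level over the bay (hard stop), 1.57 = upright, more = leaning back from the bay (stop at 2.3). Starts at 1.3 to 1.7. A weak spring (0.06 N m when flat) lifts it beyond 0.7 rad when let go untucked. Tucked, it rests against the lip's underside at about 0.05.
- flap_slide (a joint): How far flap and hinge pin have slid in the cheeks along tray +y, m: 0 to 0.020 (stop), starts at 0 to 0.003. Needs about 3 N and stays where left. At 0 the flat tongue ends 8 mm short of the lip, at 0.020 it reaches 12 mm under it; the flap can be folded flat only while this is below about 0.008.
- flap_hinge (a point): Middle of the hinge axis, 37 mm above the board, at tray x = 0, y = -36 mm + flap_slide. Its y axis points along the flap to the free edge, z is the normal of the face that is on top when flat. The flap is a white plate 4 mm thick (axis in its mid-plane), 64 mm wide (x), 64 mm long, then a tongue 44 mm wide that ends 84 mm from the axis.
- flap_edge (a point): Middle of the free edge of the flap's tongue, 84 mm from the hinge axis, in the plate's mid-plane; this edge goes beneath the lip.
- flap_rib (a point): Foot of the raised push rib on the flap's outer (later top) face, on the rib's hinge-side face, 56 mm from the hinge axis. Rib: 56 mm long (x), 5 mm thick, 8 mm above the face. The smooth face between hinge and rib takes a fingertip.
- lip (a point): Middle of the lower front edge of the retaining lip, at tray y = 56 mm, 43 mm above the board. The lip is 60 mm wide (x), 5 mm thick, overhangs 18 mm towards the flap, on a riser behind it. The flat flap's top face is 39 mm above the board, 4 mm below the lip.
- protractor: Bystander: half-round steel protractor plate, 126 x 63 x 4 mm, loose on the board beyond the tray; origin at the middle of its straight edge, underside.
- screwdriver: Bystander: short aluminium torque screwdriver lying beside the lip, 132 mm long, 26 mm thick; origin under its middle, its axis along its x.
- jar: Bystander: amber glass jar with black twist cap, 60 mm diameter, 78 mm high, beyond the tray; origin under its centre.
- tape_ring: Bystander: roll core of clear plastic, 68 mm diameter, 18 mm high; origin under its centre.
- eraser: Bystander: rubber eraser 55 x 22 x 13 mm; origin under its centre.
- pen_cup: Bystander: white ceramic cup, 72 mm diameter, 95 mm high; origin under its centre.
- scale_rule: Bystander: flat aluminium scale 30 x 200 x 4 mm; origin under its centre.
- cartridge: The same cartridge body; origin at the centre of its underside.
There are look-alikes about, which are no part of the job. What is shaped like the tray but purple or turquoise is not meant.

How it is judged (in metres and radians):
On the way, in this order (a step that is already met when the one before it is completed fails the run):
1. the cartridge is pushed fully home in its channel, the flap still open (x of cartridge_center in the frame of tray between -0.015 and -0.004 m and z of cartridge_center in the frame of tray below 0.022 m and angle between cartridge_center's own z axis and vertical below 0.08 rad and angle between the x axis of cartridge_center and the x axis of tray, either way round below 0.12 rad and value of joint flap above 0.5 rad), for 0.2 s.
2. the flap is folded down flat, not yet under the lip (value of joint flap below 0.09 rad and value of joint flap_slide below 0.012 m), for 0.1 s.
3. the flat flap is slid under the lip (value of joint flap below 0.09 rad and value of joint flap_slide above 0.015 m), for 0.2 s.
At the end, for the whole second after the job is handed in: The cartridge lies flat in its channel within 5 mm of fully home, the flap is folded (below 0.09 rad) and slid at least 15 mm towards the lip, so that its edge is held beneath the lip by at least 7 mm; all at rest, the robot clear (all of step 3 and x of cartridge_center in the frame of tray between -0.015 and -0.004 m and z of cartridge_center in the frame of tray below 0.022 m and angle between cartridge_center's own z axis and vertical below 0.08 rad and angle between the x axis of cartridge_center and the x axis of tray, either way round below 0.12 rad and velocity of joint flap below 0.05 rad/s and linear speed of cartridge below 0.02 m/s); the robot touches nothing.
It fails at once if the cartridge is lifted or tipped up in the tray (z of cartridge_center in the frame of tray above 0.027 m or angle between cartridge_center's own z axis and vertical above 0.3 rad).
It fails at once if the cartridge is pinched or pushed with more than 35 N (contact force between the fingers and cartridge above 35 N).
It fails at once if the flap is pinched or pushed with more than 35 N (contact force between the fingers and flap_c0 above 35 N or contact force between the fingers and flap_c1 above 35 N or contact force between the fingers and flap_c2 above 35 N).
It fails at once if another thing on the board is moved more than 20 mm (distance of any of protractor, screwdriver, jar, tape_ring, eraser, pen_cup, scale_rule from where it was at the start of the episode above 0.02 m).
It also fails if it takes over 45 s, if anything falls off the work surface, if the arm or the gripper's body presses on something with over 40 N, if the wrist force passes 120 N, or if a joint passes its speed limit or range.

ROBOT

A 7-joint arm with a two-finger parallel gripper is mounted at the origin on the work surface. World frame = base frame: x ahead of the robot, y to its left, z up, the work surface at z = 0. Lengths are in m, angles in degrees, forces in N, time in s.
With the tool pointing down it reaches from about 0.425 to 0.95 m from the base axis. Payload 4.7 kg.
Tool frame: the origin (TCP) lies on the front face of the gripper's body, between the roots of the fingers; the fingertips stand 73 mm ahead of it and the grasp point (between the pads) lies r.grip_point_offset ahead of it (r.grip_point_offset is the distance from the TCP to the grasp point, in m); x points along the fingers, y is the direction in which the jaws open and shut, and the axes are right-handed (so a half turn about x gives the same grasp; the last joint's range is limited). The gripper opens to 85 mm and grips with 20 to 120 N. Pads are 22 mm wide; open, the fingers measure 114 mm over their backs; the gripper's body (76 mm by 85 mm) begins 54 mm behind the grasp point. The pads swing forward as they close: fully open they stand 13 mm farther back than shut.
Start: joints at [-77.687, 26.849, -2.785, 87.806, 1.381, 65.374, -4.715], TCP at [0.163, 0.655, 0.304] pointing down, gripper open.
Joint ranges: [-148.3, 148.3], [-19.14, 114.17], [-79.39, 73.82], [5.75, 140.21], [-59.74, 239.74], [12.07, 113.84], [-152.46, 152.46]. Speed limits (degrees/s): [147.25, 147.25, 180, 180, 180, 180, 180].

INTERFACE

Orientations are given as a 3x3 rotation matrix whose columns are the frame's x, y, z axes.
In Python, from cell import monitor, capture, get_calibration, order, r gives the robot as it stands.
- The arm moves only by the tool apply_moves, never from a script. Its argument "steps" is a list of rows, each an object with "claw": the gripper's target within -1 to 1 (fully open at 1, half-way at 0, shut at -1); "travel": the shift along the tool's x, y, z in mm, a list of three; "turn": the turn about the tool's x in rad. A call has 1 to 12 rows; each row shifts and turns the pose as measured when the row begins, along the tool's axes as they then stand; what a row does not reach is not made up. A row lasts 1/8 s, in which the tool goes at most 62.5 mm and 10.7 degrees, less where a joint would pass 70% of its speed; a pose out of reach is approached as far as the arm can. A call is refused whole if a number of a shift passes 62.5 or a number of a turn 0.188, either way. A call with a gripper value outside its range is refused whole. The fingers move at their own pace and stop on an object; the grip force is fixed at half the most. Time passes only in rows, so rows that do not move let the fingers close. It gives the time, the measured TCP pose, the force and the opening at its end, in the units of the state.
- monitor.sense(): the state, without advancing time (a new reading comes with each control period).
- capture(name): name is "scene" or "top"; returns the picture (420x560x3 uint8, red, green, blue); there is no depth.
- get_calibration(name): a dict with "intrinsics" (3x3 intrinsics, pixels), "dist_coeffs" ([k1, k2, p1, p2, k3] as OpenCV has them; the pictures are not rectified), "rvec" (rotation vector, rad) and "tvec" (3), from world to camera coordinates, as OpenCV has them. Camera axes: x right, y down, z forward; pixel columns grow to the right and rows downward; lengths in m; the calibration is good to about 2 mm. A picture is of the moment at which its call begins. get_calibration takes no time and is no camera call.
- order.sign_off(): hands the job in, once; it reports no verdict.
The state is a dict: "clock": time; "joint_positions": joint angles; "joint_velocities": joint speeds; "tau": joint torques, N m; "ee_pos": TCP position; "tcp_rot": TCP orientation; "wrist_force": force on the tool from outside, world axes, zero at the start; "wrist_torque": the same for the moment, N m; "gripper_width": finger opening in m.
Only numpy, scipy, OpenCV 4.12 (cv2) and the standard library are available. Lean on these libraries where they do the work, as an engineer would, in place of code of your own. Each camera call takes 0.05 s, during which the arm holds its last target.

## Working session

There is one attempt and no reset: what is moved stays moved. The work goes in short steps, Python scripts to look and compute and a tool call to move; the robot and the scene stay as the last step left them, time stands still between calls to the robot, and variables do not carry over. Pictures are saved under pics/ and viewed, and the job is handed in when it is done.

Besides the shell and the picture viewer there is one more tool, called after "Request:" as name(argument=value, ...) on one line, values as JSON. apply_moves: Moves the arm, as the interface text tells. Its arguments: {"type":"object","properties":{"steps":{"type":"array","items":{"type":"object","properties":{"claw":{"type":"number"},"travel":{"type":"array","items":{"type":"number"}},"turn":{"type":"number"}}}}},"required":["steps"]}

```bash
ls; mkdir -p pics; python3 - <<'E'
from cell import monitor, capture, get_calibration, order, r
import cv2, numpy as np
np.set_printoptions(precision=4,suppress=True)
for n in ("scene","top"):
    im=capture(n); cv2.imwrite(f"pics/{n}0.png",im[:,:,::-1]); c=get_calibration(n)
    R=cv2.Rodrigues(np.array(c["rvec"],float))[0]; t=np.array(c["tvec"],float).ravel()
    print(n,np.array(c["intrinsics"]),c["dist_coeffs"],"campos",-R.T@t,"\n",R)
s=monitor.sense()
for k,v in s.items(): print(k,np.array(v))
print(r.grip_point_offset)
E
```

```text
pics
scene [[440.6801   0.     285.8558]
 [  0.     440.6801 203.4843]
 [  0.       0.       1.    ]] [-0.0544  0.      0.      0.      0.    ] campos [1.2176 0.7226 0.9086] 
 [[-0.7169  0.6971  0.011 ]
 [ 0.4472  0.4718 -0.7599]
 [-0.5349 -0.5399 -0.6499]]
top [[462.5877   0.     282.5721]
 [  0.     462.5877 209.1746]
 [  0.       0.       1.    ]] [-0.0457  0.      0.      0.      0.    ] campos [0.4312 0.027  1.0788] 
 [[-0.0183 -0.9998  0.01  ]
 [-0.9958  0.0173 -0.0894]
 [ 0.0892 -0.0116 -0.9959]]
clock 0.1
joint_positions [-77.6874  26.8935  -2.7854  87.8684   1.3829  65.3753  -4.7138]
joint_velocities [-0.0051 -0.0525 -0.0226 -0.2255  0.01    0.0312  0.009 ]
tau [  0.0004 -51.1513  -0.0473 -23.8389   0.0108   0.0044  -0.    ]
ee_pos [0.1628 0.6546 0.3029]
tcp_rot [[-0.0003  0.2413  0.9705]
 [-0.0018  0.9704 -0.2413]
 [-1.     -0.0018  0.0001]]
wrist_force [-0.2296  0.6963  0.0292]
wrist_torque [ 0.0099 -0.03    0.0001]
gripper_width 0.08542915620528498
0.0539
```

View pics/scene0.png

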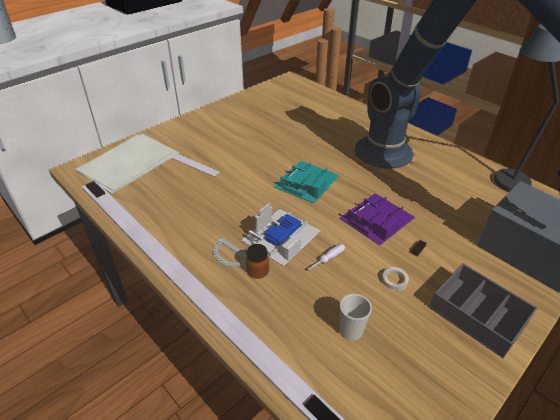

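View pics/top0.png

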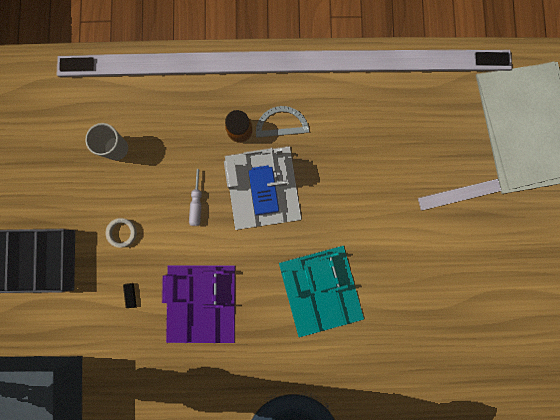

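Both views show the white tray: at about (263,188) in top and (282,235) in scene, with the blue cartridge in it. The purple and turquoise ones are look-alikes. Next I'll zoom in.

```bash
python3 - <<'E'
import cv2
a=cv2.imread("pics/top0.png")[135:240,190:320]; cv2.imwrite("pics/top0z.png",cv2.resize(a,None,fx=5.5,fy=5.5,interpolation=cv2.INTER_CUBIC))
a=cv2.imread("pics/scene0.png")[190:290,200:350]; cv2.imwrite("pics/scene0z.png",cv2.resize(a,None,fx=5,fy=5,interpolation=cv2.INTER_CUBIC))
E
```

```text
(no output)
```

View pics/top0z.png

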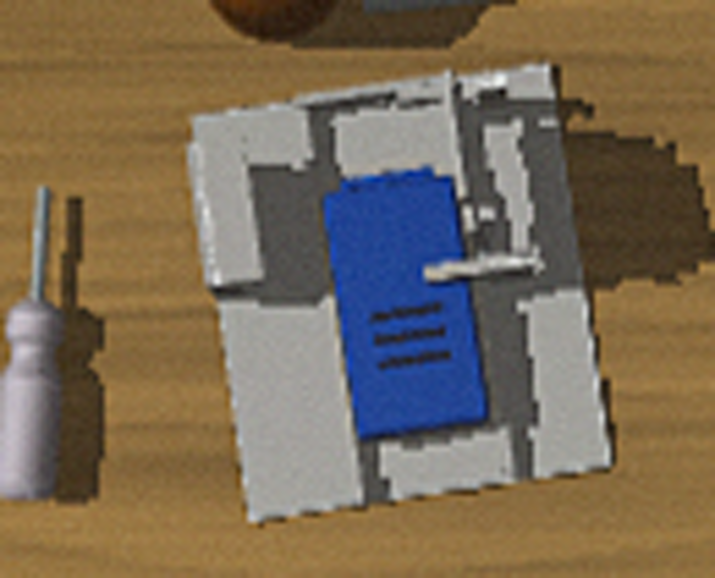

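View pics/scene0z.png

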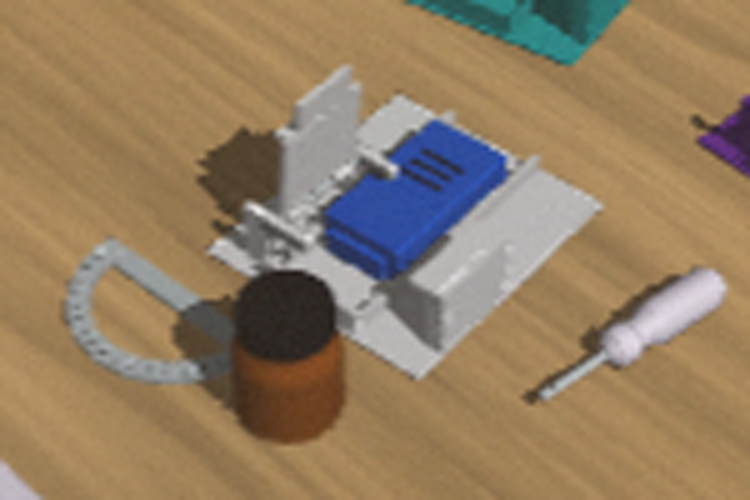

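```bash
cat > h.py <<'E'
import cv2, numpy as np
from cell import monitor, capture, get_calibration, order, r
np.set_printoptions(precision=4,suppress=True)
def cal(n):
    c=get_calibration(n); R=cv2.Rodrigues(np.array(c["rvec"],float))[0]; t=np.array(c["tvec"],float).ravel()
    return np.array(c["intrinsics"],float),np.array(c["dist_coeffs"],float),R,t,np.array(c["rvec"],float)
def ray(n,px):
    K,D,R,t,_=cal(n); p=cv2.undistortPoints(np.array(px,float).reshape(-1,1,2),K,D).reshape(-1,2)
    d=np.c_[p,np.ones(len(p))]@R; return -R.T@t,d
def onz(n,px,z):
    c,d=ray(n,px); return c+d*((z-c[2])/d[:,2])[:,None]
def proj(n,P):
    K,D,R,t,rv=cal(n); return cv2.projectPoints(np.array(P,float).reshape(-1,1,3),rv,t,K,D)[0].reshape(-1,2)
def tz(px,off=(190,135),f=5.5): return (np.array(px,float)+.5)/f+np.array(off)-.5
E
python3 - <<'E'
from h import *
c=onz("top",tz([[250,522],[612,468],[553,65],[190,115]]),0.004); print(c)
for i in range(4): d=c[(i+1)%4]-c[i]; print(np.hypot(*d[:2]),np.degrees(np.arctan2(d[1],d[0])))
for n in("top","scene"):
    im=cv2.imread(f"pics/{n}0.png"); h=cv2.cvtColor(im,cv2.COLOR_BGR2HSV)
    m=cv2.inRange(h,(108,150,60),(125,255,255)); 
    nn,l,st,ce=cv2.connectedComponentsWithStats(m)
    for i in range(1,nn):
        if st[i][4]>60: print(n,st[i],ce[i])
print("blue corners z=.03",onz("top",tz([[362,438],[489,420],[445,170],[323,197]]),0.03))
print("cheek tops inner? z=.044")
E
```

```text
[[ 0.482   0.1257  0.004 ]
 [ 0.5021 -0.0277  0.004 ]
 [ 0.6761 -0.0061  0.004 ]
 [ 0.6569  0.1499  0.004 ]]
0.15471640144063137 -82.51246418890423
0.17528400398691557 7.061034208139579
0.15721782990897065 97.01992175588148
0.17656627149914253 -172.1258467859896
top [ 249  166   30   49 1019] [262.8283 189.5319]
scene [ 423   43   48   40 1161] [448.0241  63.1473]
scene [409  98  47  36 879] [432.6496 113.7019]
scene [265 214  36  31 516] [282.8314 229.0213]
blue corners z=.03 [[0.5147 0.0768 0.03  ]
 [0.5212 0.0241 0.03  ]
 [0.6263 0.0407 0.03  ]
 [0.6157 0.0917 0.03  ]]
cheek tops inner? z=.044
```

```bash
cat >> h.py <<'E'
def fitline(pts): 
    vx,vy,x,y=cv2.fitLine(np.array(pts,np.float32),cv2.DIST_L2,0,0.01,0.01).ravel(); return vx,vy,x,y
E
python3 - <<'E'
from h import *
im=cv2.imread("pics/top0.png"); 
# white-ish (unsaturated) base mask, outer edges at z=.004
h=cv2.cvtColor(im,cv2.COLOR_BGR2HSV); sub=h[135:240,190:320]
m=((sub[...,1]<60)).astype(np.uint8)*255
nn,l,st,ce=cv2.connectedComponentsWithStats(m)
print([ (i,list(s)) for i,s in enumerate(st) if s[4]>80])
# blue min-area rect
b=cv2.inRange(h,(108,150,40),(125,255,255)); k=cv2.findContours(b,cv2.RETR_EXTERNAL,cv2.CHAIN_APPROX_NONE)[0]; k=max(k,key=cv2.contourArea).reshape(-1,2)
P=onz("top",k,0.03)[:,:2]
rc=cv2.minAreaRect((P*1000).astype(np.float32)); print("blue",rc)
# long edges of blue: left edge px between rows 175..210
for name,sel in (("L",0),("R",1)):
    pts=[]
    for v in range(173,207):
        us=np.where(b[v]>0)[0]; us=us[(us>240)&(us<290)]
        if len(us): pts.append([us.min()-.5 if sel==0 else us.max()+.5,v])
    w=onz("top",pts,0.03)[:,:2]*1000; 
    f=fitline(w); print(name,f,np.degrees(np.arctan2(f[1],f[0])))
big=cv2.resize(m,None,fx=5.5,fy=5.5,interpolation=cv2.INTER_NEAREST); cv2.imwrite("pics/mask0.png",big)
# guess frame
yaw=np.radians(7.4)
ex=np.array([np.cos(yaw),np.sin(yaw)]); ey=np.array([-ex[1],ex[0]])
c=onz("top",tz([[250,522],[612,468],[553,65],[190,115]]),0.004)[:,:2]
print("corners tray-axes",c@ex,c@ey)
k=onz("top",tz([[362,438],[489,420],[445,170],[323,197]]),0.03)[:,:2]; print("cart",k@ex,k@ey)
# wall tops z=.015 : left wall near (352,430)/(378,500); right wall (520,440)
E
```

```text
[(0, [np.int32(0), np.int32(0), np.int32(130), np.int32(105), np.int32(9319)]), (2, [np.int32(34), np.int32(11), np.int32(77), np.int32(84), np.int32(3878)]), (3, [np.int32(0), np.int32(34), np.int32(12), np.int32(57), np.int32(408)])]
blue ((571.4168701171875, 58.46471405029297), (107.06643676757812, 54.96759796142578), 7.564292907714844)
L (np.float32(0.990528), np.float32(0.13731079), np.float32(571.5443), np.float32(86.2293)) 7.8922625
R (np.float32(0.98247826), np.float32(0.1863772), np.float32(570.62756), np.float32(32.76118)) 10.741437
corners tray-axes [0.4942 0.4944 0.6697 0.6707] [ 0.0626 -0.0921 -0.0931  0.0641]
cart [0.5203 0.52   0.6263 0.6224] [ 0.0098 -0.0432 -0.0403  0.0116]
```

```bash
python3 - <<'E'
import cv2
a=cv2.imread("pics/top0.png")[140:230,228:308]; cv2.imwrite("pics/top0zz.png",cv2.resize(a,None,fx=8,fy=6.6,interpolation=cv2.INTER_LANCZOS4))
E
```

```text
(no output)
```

View pics/mask0.png

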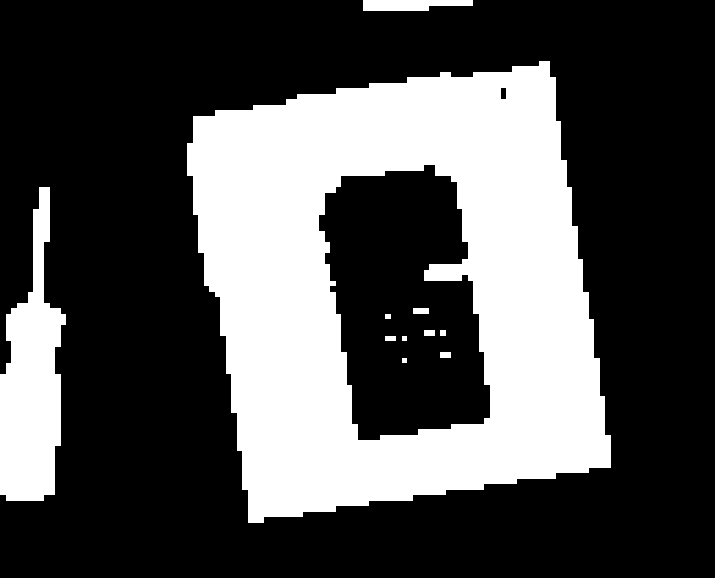

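```bash
python3 - <<'E'
from h import *
im=cv2.imread("pics/top0.png"); h=cv2.cvtColor(im,cv2.COLOR_BGR2HSV)
m=np.zeros(im.shape[:2],np.uint8); m[135:240,223:320]=(h[135:240,223:320,1]<60)*255
m[:146]=0
k=max(cv2.findContours(m,cv2.RETR_EXTERNAL,cv2.CHAIN_APPROX_NONE)[0],key=cv2.contourArea).reshape(-1,2)
P=onz("top",k,0.004)[:,:2]
yaw=np.radians(7.4); A=np.array([[np.cos(yaw),np.sin(yaw)],[-np.sin(yaw),np.cos(yaw)]]); Q=P@A.T
def show(n,s):
    f=fitline(P[s]*1000); q=fitline(Q[s]*1000); print(n,s.sum(),np.degrees(np.arctan2(f[1],f[0])),"mean",Q[s].mean(0)*1000)
show("bottom",(Q[:,0]<.499)&(Q[:,1]>-.085)&(Q[:,1]<.055))
show("right",(Q[:,1]<-.088)&(Q[:,0]>.50)&(Q[:,0]<.66))
show("left",(Q[:,1]>.056)&(Q[:,0]>.50)&(Q[:,0]<.57))
show("top",(Q[:,0]>.664)&(Q[:,1]>-.085)&(Q[:,1]<-.06))
E
```

```text
bottom 59 -82.39456 mean [495.9075 -15.0095]
right 67 7.836012 mean [579.5213 -90.9312]
left 29 7.765138 mean [535.3389  62.0223]
top 10 -82.433624 mean [669.7999 -72.5128]
```

Tray pose: origin about (0.6146, 0.065), yaw 7.65°. The cartridge is about 32 mm short of home. I'll work out the flap angle and move over to the start of the channel.

```bash
cat >> h.py <<'E'
yaw=np.radians(7.65); O=np.array([.6146,.0650]); RT=np.array([[np.cos(yaw),-np.sin(yaw)],[np.sin(yaw),np.cos(yaw)]])
def t2w(p): p=np.array(p,float).reshape(-1,3)/1000; return np.c_[p[:,:2]@RT.T+O,p[:,2]]
def w2t(P): P=np.array(P,float).reshape(-1,3); return np.c_[(P[:,:2]-O)@RT,P[:,2]]*1000
def onplane(n,px,axis,val): # tray plane axis=val mm
    c,d=ray(n,px); a=w2t([c])[0]; b=w2t(c+d*1)-a; return a+b*((val-a[axis])/b[:,axis])[:,None]
def status(target=None):
    s=monitor.sense(); R=np.array(s["tcp_rot"]); p=np.array(s["ee_pos"])
    print("clk",s["clock"],"tray TCP",w2t([p])[0],"tip z",1000*p[2]-73,"F tray",np.r_[np.array(s["wrist_force"])[:2]@RT,s["wrist_force"][2]],"w",s["gripper_width"],"tooly-yaw err",np.degrees(np.arctan2(R[1,1],R[0,1]))-7.65, "j",np.array(s["joint_positions"]))
    if target is not None: print(" travel mm",(R.T@(t2w(target)[0]-p))*1000)
E
python3 - <<'E'
from h import *
o,f=(200,190),5
print("edge mid on x=0",onplane("scene",tz([[322,86]],o,f),0,0))
print("edge ends x=-22,+22",onplane("scene",tz([[350,68]],o,f),0,-22),onplane("scene",tz([[297,102]],o,f),0,22))
print("shoulder x=+32",onplane("scene",tz([[282,133]],o,f),0,32))
print("lip front lower edge top z=.048",w2t(onz("top",tz([[262,282],[247,165]]),0.048)))
print("cheek z44",w2t(onz("top",tz([[425,270],[540,262]]),0.044)))
P=t2w([[0,56,48],[-30,56,48],[30,56,48],[45,0,20],[-34,-9,44],[-41,-9,44],[-34,-55,44],[0,-36,37],[-123,-78,4],[53,78,4],[53,-78,4],[-123,78,4],[41,-9,44]])
for n in("top","scene"):
    im=cv2.imread(f"pics/{n}0.png"); big=cv2.resize(im,None,fx=5,fy=5,interpolation=cv2.INTER_CUBIC)
    for q in proj(n,P): cv2.circle(big,tuple(int(v) for v in (q+.5)*5),4,(0,0,255),1)
    x,y=(215,140) if n=="top" else (215,195)
    cv2.imwrite(f"pics/{n}1.png",big[y*5:y*5+500,x*5:x*5+600])
status([-131,4,304])
E
```

```text
edge mid on x=0 [[  0.     -31.8299 116.5115]]
edge ends x=-22,+22 [[-22.     -30.196  115.7299]] [[ 22.     -30.765  120.5115]]
shoulder x=+32 [[ 32.     -33.5424 103.38  ]]
lip front lower edge top z=.048 [[-29.6384  55.3464  48.    ]
 [ 19.2316  54.5573  48.    ]]
cheek z44 [[-34.15   -11.1991  44.    ]
 [-37.9454 -58.3681  44.    ]]
clk 0.1 tray TCP [-369.2668  644.5428  302.9455] tip z 229.94549067746237 F tray [-0.1349  0.7206  0.0292] w 0.08542915620528498 tooly-yaw err 68.38677541753556 j [-77.6874  26.8935  -2.7854  87.8684   1.3829  65.3753  -4.7138]
 travel mm [  -0.0973 -507.7453  457.4516]
```

View pics/top1.png

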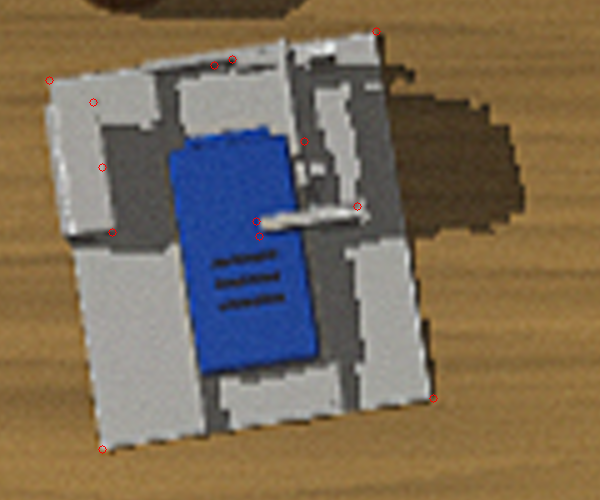

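View pics/scene1.png

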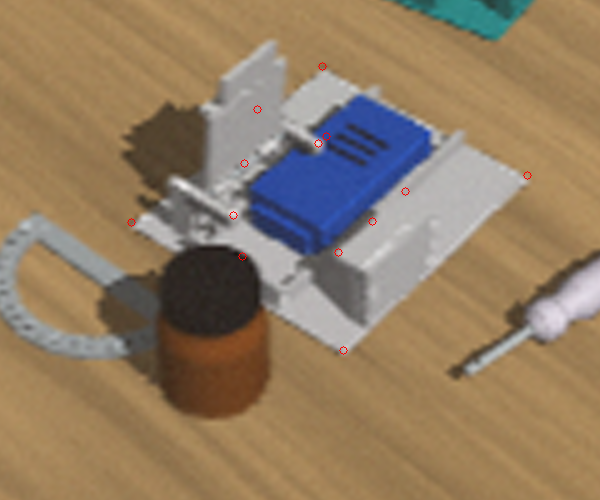

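Request:
apply_moves(steps=[{"claw":-1,"travel":[0,-42,38],"turn":0},{"claw":-1,"travel":[0,-42,38],"turn":0},{"claw":-1,"travel":[0,-42,38],"turn":0},{"claw":-1,"travel":[0,-42,38],"turn":0},{"claw":-1,"travel":[0,-42,38],"turn":0},{"claw":-1,"travel":[0,-42,38],"turn":0},{"claw":-1,"travel":[0,-42,38],"turn":0},{"claw":-1,"travel":[0,-42,38],"turn":0},{"claw":-1,"travel":[0,-42,38],"turn":0},{"claw":-1,"travel":[0,-42,38],"turn":0},{"claw":-1,"travel":[0,-42,38],"turn":0},{"claw":-1,"travel":[0,-42,38],"turn":0}])

```text
clock: 1.6
ee_pos: [0.4907, 0.04, 0.3002]
tcp_rot: [[-0.003, 0.232, 0.973], [-0.004, 0.973, -0.232], [-1.0, -0.004, -0.002]]
wrist_force: [0.7, 0.5, -1.0]
gripper_width: 0.0002
```

Request:
apply_moves(steps=[{"claw":-1,"travel":[0,0,0],"turn":0.17},{"claw":-1,"travel":[0,0,0],"turn":0.17},{"claw":-1,"travel":[0,0,0],"turn":0.17},{"claw":-1,"travel":[0,0,0],"turn":0.17},{"claw":-1,"travel":[0,0,0],"turn":0.17},{"claw":-1,"travel":[0,0,0],"turn":0.17},{"claw":-1,"travel":[0,0,0],"turn":0.17},{"claw":-1,"travel":[0,0,0],"turn":0}])

```text
clock: 2.6
ee_pos: [0.4903, 0.0333, 0.2978]
tcp_rot: [[-0.008, 0.995, 0.097], [-0.007, 0.097, -0.995], [-1.0, -0.009, 0.006]]
wrist_force: [-0.5, -0.3, -0.1]
gripper_width: -0.0003
```

```bash
python3 -c "
from h import *
status([-132,4,150])"
```

```text
clk 2.6 tray TCP [-127.4621  -14.914   297.7771] tip z 224.77711242260477 F tray [-0.5566 -0.2008 -0.053 ] w -0.0003054602297507159 tooly-yaw err -2.0877757469027713 j [-34.9441  10.5681  29.9457 113.7532  -5.8105  57.6866   3.3001]
 travel mm [147.7014  -3.9638 -19.6213]
```

Request:
apply_moves(steps=[{"claw":-1,"travel":[40,-1.5,-5],"turn":-0.036},{"claw":-1,"travel":[40,-1.5,-5],"turn":0},{"claw":-1,"travel":[40,-1.5,-5],"turn":0},{"claw":-1,"travel":[28,-1,-5],"turn":0},{"claw":-1,"travel":[0,0,0],"turn":0}])

```text
clock: 3.22
ee_pos: [0.4819, 0.0526, 0.1464]
tcp_rot: [[-0.005, 0.989, 0.15], [-0.005, 0.15, -0.989], [-1.0, -0.006, 0.004]]
wrist_force: [-0.2, 0.1, 0.9]
gripper_width: -0.0003
```

```bash
python3 -c "
from h import *
status([-132,4,91])
for n in ('top','scene'):
    im=capture(n); cv2.imwrite(f'pics/{n}2.png',cv2.resize(im[110:300,180:390,::-1],None,fx=3,fy=3,interpolation=cv2.INTER_CUBIC))"
```

```text
clk 3.225 tray TCP [-133.1945    5.4043  146.3759] tip z 73.37593373794616 F tray [-0.2099  0.1035  0.8817] w -0.0003190333677588943 tooly-yaw err 0.9776108911250692 j [-31.3382  22.9317  24.7461 122.6131 -15.052   37.6775  12.3625]
 travel mm [55.3737  1.5009  1.1812]
```

View pics/scene2.png

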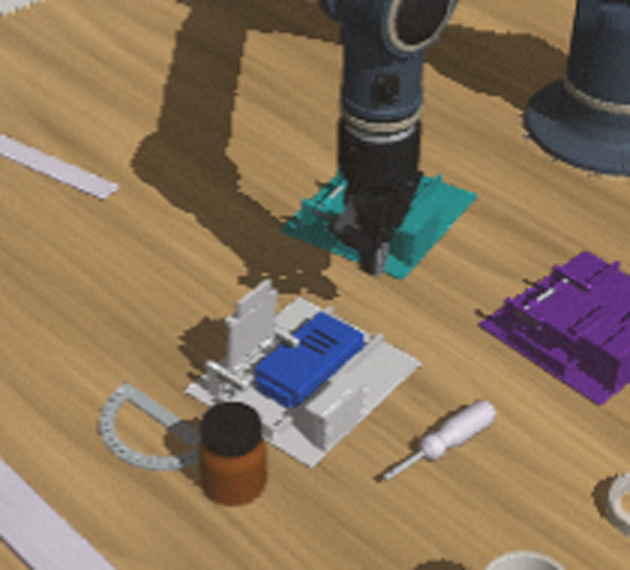

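View pics/top2.png

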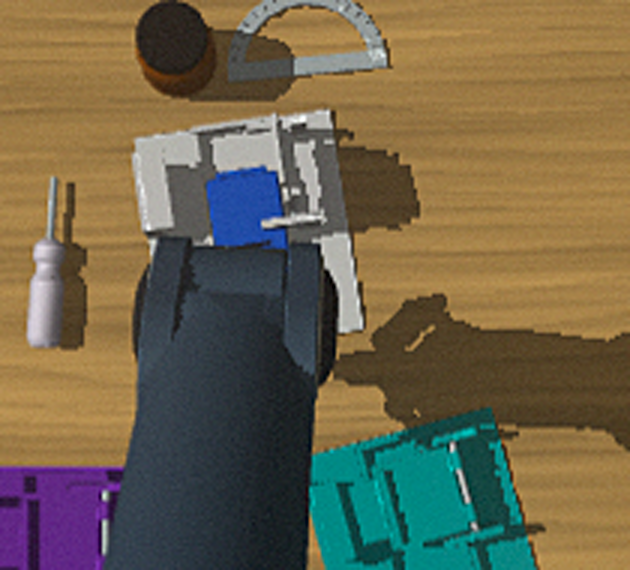

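```bash
python3 -c "
from h import *
s=monitor.sense(); p=np.array(s['ee_pos']); 
for L in (60,73,86): print(L,(proj('scene',[p-[0,0,L/1000]])-[180,110])*3)"
```

```text
60 [[368.8071 258.7031]]
73 [[368.3283 268.9211]]
86 [[367.8553 279.007 ]]
```

Request:
apply_moves(steps=[{"claw":-1,"travel":[25,0,1],"turn":-0.017},{"claw":-1,"travel":[20,0,0],"turn":0},{"claw":-1,"travel":[8,0,0],"turn":0},{"claw":-1,"travel":[0,0,0],"turn":0}])

```text
clock: 3.82
ee_pos: [0.489, 0.0511, 0.1003]
tcp_rot: [[0.013, 0.986, 0.168], [-0.001, 0.168, -0.986], [-1.0, 0.013, 0.003]]
wrist_force: [0.5, 0.0, 0.8]
gripper_width: -0.0004
```

```bash
python3 -c "
from h import *
status([-115,4,91])"
```

```text
clk 3.825 tray TCP [-126.3291    2.8929  100.3191] tip z 27.319091384847567 F tray [ 0.4553 -0.0597  0.7948] w -0.00039444811227754174 tooly-yaw err 2.016354993830868 j [-27.8883  27.7321  21.2578 123.5677 -18.8362  30.9586  16.9596]
 travel mm [ 9.4613 11.2412 -0.7345]
```

Request:
apply_moves(steps=[{"claw":-1,"travel":[7,0,-1],"turn":0.035},{"claw":-1,"travel":[4,2,0],"turn":0},{"claw":-1,"travel":[0,5,0],"turn":0},{"claw":-1,"travel":[0,4,0],"turn":0}])

```text
clock: 4.32
ee_pos: [0.5018, 0.0539, 0.0908]
tcp_rot: [[0.017, 0.991, 0.131], [0.0, 0.131, -0.991], [-1.0, 0.017, 0.002]]
wrist_force: [0.0, 0.3, -0.5]
gripper_width: 0.0004
```

```bash
python3 -c "
from h import *
status([-100,4,91])"
```

```text
clk 4.325 tray TCP [-113.249     3.9949   90.8108] tip z 17.81076719414999 F tray [ 0.0401  0.2771 -0.4691] w 0.0003816350385644996 tooly-yaw err -0.1057174297944039 j [-27.5908  29.56    21.0546 122.2211 -20.1889  30.471   15.8781]
 travel mm [ 0.0343 13.2503 -0.0296]
```

Now I'll push slowly, 4 mm per row.

Request:
apply_moves(steps=[{"claw":-1,"travel":[0,4,0],"turn":0},{"claw":-1,"travel":[0,4,0],"turn":0},{"claw":-1,"travel":[0,4,0],"turn":0},{"claw":-1,"travel":[0,4,0],"turn":0}])

```text
clock: 4.82
ee_pos: [0.5185, 0.0561, 0.091]
tcp_rot: [[0.016, 0.991, 0.131], [0.0, 0.131, -0.991], [-1.0, 0.016, 0.002]]
wrist_force: [-0.4, 0.0, 0.4]
gripper_width: 0.0001
```

```bash
python3 -c "
from h import *
status([-85,4,91])"
```

```text
clk 4.825 tray TCP [-96.4242   3.992   91.0192] tip z 18.019210126636807 F tray [-0.3607  0.056   0.4145] w 0.00011652691098926046 tooly-yaw err -0.0955903962244804 j [-27.3473  30.6384  21.1204 119.993  -20.1741  31.7674  15.7704]
 travel mm [ 0.1998 11.4225 -0.0274]
```

Request:
apply_moves(steps=[{"claw":-1,"travel":[0,3,0],"turn":0},{"claw":-1,"travel":[0,3,0],"turn":0},{"claw":-1,"travel":[0,3,0],"turn":0}])

```text
clock: 5.2
ee_pos: [0.5279, 0.0574, 0.0911]
tcp_rot: [[0.015, 0.991, 0.131], [0.0, 0.132, -0.991], [-1.0, 0.015, 0.002]]
wrist_force: [-0.1, 0.0, -0.3]
gripper_width: -0.0
```

```bash
python3 -c "
from h import *
status([-80,4,91])
for n in ('top','scene'):
    im=capture(n); cv2.imwrite(f'pics/{n}3.png',cv2.resize(im[130:290,200:350,::-1],None,fx=3.75,fy=3.75,interpolation=cv2.INTER_CUBIC))"
```

```text
clk 5.2 tray TCP [-86.9231   3.9891  91.0847] tip z 18.08470796039373 F tray [-0.0504  0.0158 -0.2823] w -2.8575782999640426e-06 tooly-yaw err -0.09240544330840628 j [-27.2076  31.2552  21.1543 118.7302 -20.1735  32.4846  15.7058]
 travel mm [ 0.1912  6.921  -0.0223]
```

View pics/scene3.png

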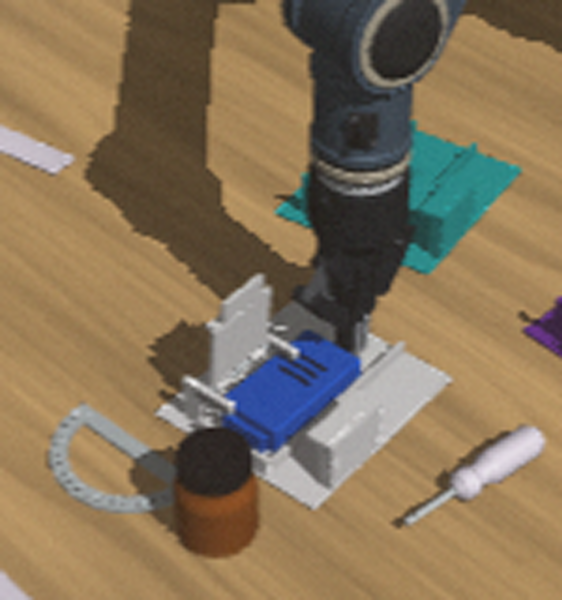

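View pics/top3.png

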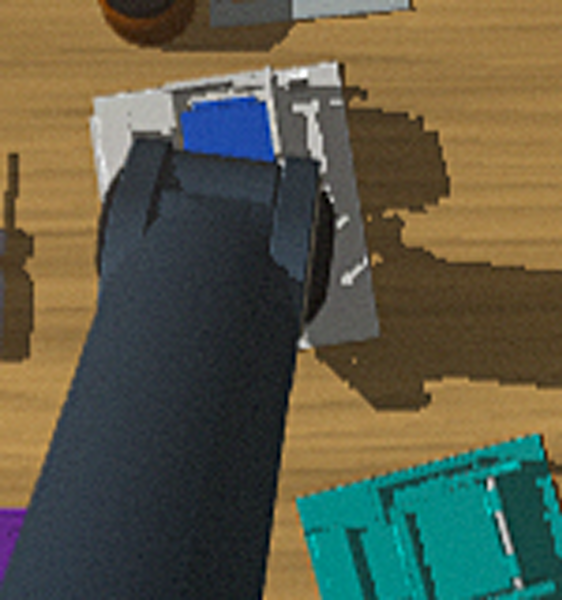

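Request:
apply_moves(steps=[{"claw":-1,"travel":[0,2,0],"turn":0},{"claw":-1,"travel":[0,2,0],"turn":0}])

```text
clock: 5.55
ee_pos: [0.5321, 0.0579, 0.0912]
tcp_rot: [[0.016, 0.991, 0.131], [0.0, 0.131, -0.991], [-1.0, 0.016, 0.002]]
wrist_force: [0.5, -0.0, 0.1]
gripper_width: 0.0002
```

Request:
apply_moves(steps=[{"claw":-1,"travel":[0,1.5,0],"turn":0}])

```text
clock: 5.68
ee_pos: [0.5337, 0.0582, 0.0912]
tcp_rot: [[0.016, 0.991, 0.131], [0.0, 0.131, -0.991], [-1.0, 0.016, 0.002]]
wrist_force: [-0.4, 0.2, -0.3]
gripper_width: 0.0002
```

Request:
apply_moves(steps=[{"claw":-1,"travel":[0,1,0],"turn":0}])

```text
clock: 5.8
ee_pos: [0.5348, 0.0583, 0.0912]
tcp_rot: [[0.016, 0.991, 0.131], [0.0, 0.132, -0.991], [-1.0, 0.016, 0.002]]
wrist_force: [-0.9, -0.5, -0.6]
gripper_width: 0.0001
```

```bash
python3 -c "
from h import *
status([-80,4,91])
n='top'
im=capture(n); cv2.imwrite(f'pics/{n}4.png',cv2.resize(im[140:200,215:295,::-1],None,fx=8,fy=8,interpolation=cv2.INTER_CUBIC))"
```

```text
clk 5.8 tray TCP [-80.0242   3.9886  91.2118] tip z 18.21183989235962 F tray [-0.9308 -0.3612 -0.5824] w 6.531502064056309e-05 tooly-yaw err -0.0923371524470955 j [-27.1068  31.6905  21.1778 117.8196 -20.1764  32.985   15.6562]
 travel mm [ 0.2122  0.0209 -0.0117]
```

View pics/top4.png

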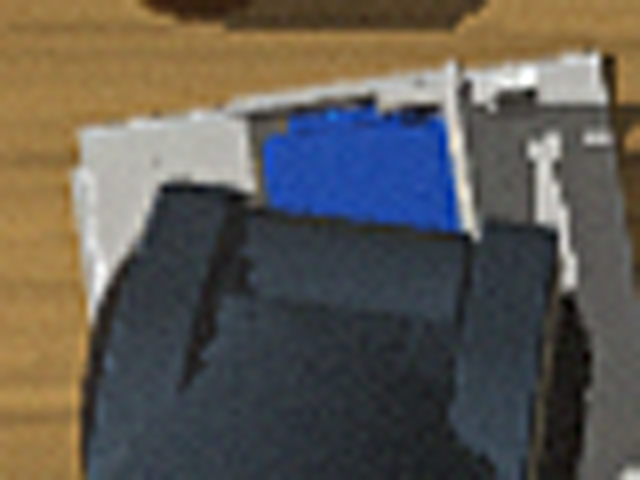

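Request:
apply_moves(steps=[{"claw":-1,"travel":[0,1,0],"turn":0}])

```text
clock: 5.98
ee_pos: [0.5358, 0.0584, 0.0912]
tcp_rot: [[0.016, 0.991, 0.131], [0.0, 0.131, -0.991], [-1.0, 0.016, 0.002]]
wrist_force: [-0.6, 0.7, -0.9]
gripper_width: -0.0001
```

Request:
apply_moves(steps=[{"claw":-1,"travel":[0,1,0],"turn":0}])

```text
clock: 6.1
ee_pos: [0.5369, 0.0586, 0.0912]
tcp_rot: [[0.016, 0.991, 0.131], [0.0, 0.131, -0.991], [-1.0, 0.015, 0.002]]
wrist_force: [-0.5, 1.0, -0.2]
gripper_width: -0.0
```

Request:
apply_moves(steps=[{"claw":-1,"travel":[0,1,0],"turn":0}])

```text
clock: 6.22
ee_pos: [0.5379, 0.0587, 0.0913]
tcp_rot: [[0.016, 0.991, 0.131], [0.0, 0.131, -0.991], [-1.0, 0.015, 0.002]]
wrist_force: [-1.6, -0.1, 0.2]
gripper_width: 0.0003
```

```bash
python3 -c "
from h import *
status([-78,4,91])"
```

```text
clk 6.225 tray TCP [-76.8632   3.9879  91.2645] tip z 18.264513409758862 F tray [-1.5588  0.1485  0.2147] w 0.00025644536247523814 tooly-yaw err -0.09542646859716264 j [-27.0576  31.8925  21.1868 117.3978 -20.1782  33.2219  15.6307]
 travel mm [ 0.2469 -1.1408 -0.0106]
```

```bash
python3 -c "
from h import *
im=capture('scene'); cv2.imwrite('pics/scene5.png',cv2.resize(im[185:275,225:325,::-1],None,fx=7,fy=6.5,interpolation=cv2.INTER_CUBIC))
im=capture('top');h=cv2.cvtColor(im,cv2.COLOR_RGB2HSV);b=cv2.inRange(h,(108,150,40),(125,255,255))
v,u=np.where(b[140:175,240:285]>0); 
P=w2t(onz('top',np.c_[u+240,v+140],.03)); print(np.sort(P[:,0])[::-1][:12], P[:,1].min(),P[:,1].max())
im=cv2.imread('pics/top0.png');h=cv2.cvtColor(im,cv2.COLOR_BGR2HSV);b=cv2.inRange(h,(108,150,40),(125,255,255))
v,u=np.where(b[140:240,240:285]>0); 
P=w2t(onz('top',np.c_[u+240,v+140],.03)); print(np.sort(P[:,0])[::-1][:12],P[:,0].min())
"
```

```text
[43.9092 43.8114 43.5643 43.4668 43.2194 43.1222 42.8746 42.7777 42.5298
 42.1851 41.8404 41.5944] -28.010285196079625 24.5659815304674
[9.8771 9.7707 9.5332 9.427  9.1892 9.0832 8.9533 8.8453 8.7396 8.6092
 8.5015 8.3959] -97.2346003148033
```

View pics/scene5.png

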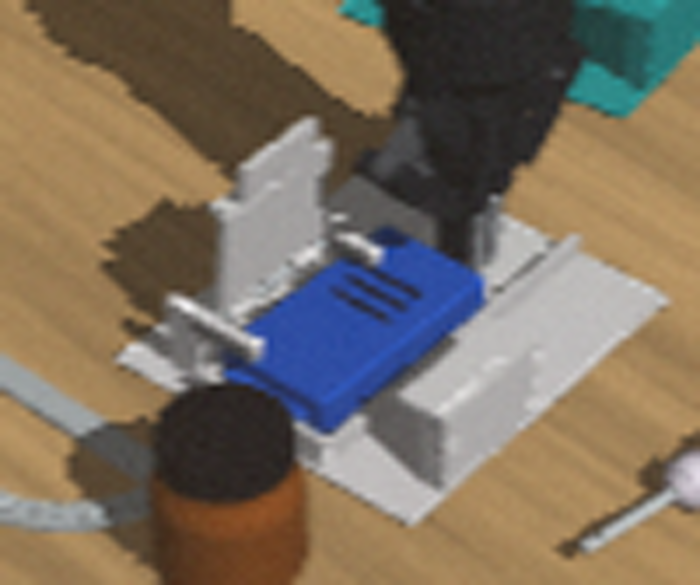

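Request:
apply_moves(steps=[{"claw":-1,"travel":[0,1,0],"turn":0}])

```text
clock: 6.45
ee_pos: [0.5387, 0.0588, 0.0912]
tcp_rot: [[0.015, 0.991, 0.132], [0.0, 0.132, -0.991], [-1.0, 0.015, 0.002]]
wrist_force: [-2.9, -0.3, 0.3]
gripper_width: -0.0002
```

Request:
apply_moves(steps=[{"claw":-1,"travel":[0,1,0],"turn":0}])

```text
clock: 6.58
ee_pos: [0.5389, 0.0588, 0.0911]
tcp_rot: [[0.013, 0.991, 0.131], [0.0, 0.131, -0.991], [-1.0, 0.013, 0.001]]
wrist_force: [-3.1, -0.6, 3.4]
gripper_width: 0.0002
```

```bash
python3 -c "
from h import *
status([-78,4,91])"
```

```text
clk 6.575 tray TCP [-75.8715   3.9334  91.1021] tip z 18.10209738549635 F tray [-3.1575 -0.203   3.3553] w 0.00022951404666155138 tooly-yaw err -0.09803769072314328 j [-27.0256  32.0189  21.2015 117.1803 -20.1591  33.4906  15.6146]
 travel mm [ 0.0752 -2.1297 -0.0631]
```

Contact with the end stop is clear: motion stopped and the force rose to about 3 N. I'll back off and go up.

Request:
apply_moves(steps=[{"claw":-1,"travel":[0,-4,0],"turn":0},{"claw":-1,"travel":[0,-15,0],"turn":0},{"claw":-1,"travel":[0,-15,0],"turn":0},{"claw":-1,"travel":[-40,0,0],"turn":0},{"claw":-1,"travel":[-50,0,0],"turn":0},{"claw":-1,"travel":[-45,0,0],"turn":0},{"claw":-1,"travel":[0,0,0],"turn":0}])

```text
clock: 7.45
ee_pos: [0.4975, 0.0534, 0.2283]
tcp_rot: [[0.012, 0.991, 0.131], [0.001, 0.131, -0.991], [-1.0, 0.012, 0.0]]
wrist_force: [0.1, -0.7, 0.2]
gripper_width: 0.0
```

```bash
python3 -c "
from h import *
status([-60,-80,220])"
```

```text
clk 7.45 tray TCP [-117.5493    4.1215  228.3225] tip z 155.32253605468821 F tray [ 0.03   -0.6838  0.1522] w 3.445645294226696e-05 tooly-yaw err -0.13350717292358105 j [-35.1357  16.4528  29.0905 117.5696 -10.717   47.7652   7.6188]
 travel mm [ 9.0268 57.6406 83.9862]
```

Request:
apply_moves(steps=[{"claw":-1,"travel":[0,20,45],"turn":0},{"claw":-1,"travel":[0,45,45],"turn":0},{"claw":-1,"travel":[0,52,0],"turn":0},{"claw":-1,"travel":[0,0,0],"turn":0}])

```text
clock: 7.95
ee_pos: [0.624, -0.0205, 0.2256]
tcp_rot: [[0.007, 0.991, 0.134], [0.005, 0.134, -0.991], [-1.0, 0.007, -0.004]]
wrist_force: [0.1, 0.1, -0.1]
gripper_width: -0.0001
```

```bash
python3 -c "
from h import *
status([0,-85,155])
for n in ('top','scene'):
    im=capture(n); cv2.imwrite(f'pics/{n}6.png',cv2.resize(im[140:280,210:350,::-1],None,fx=4,fy=4,interpolation=cv2.INTER_CUBIC))"
```

```text
clk 7.95 tray TCP [ -2.0328 -85.9952 225.5566] tip z 152.55661167369283 F tray [ 0.0906  0.0808 -0.1194] w -0.00010884000851910413 tooly-yaw err 0.07259225550629278 j [-22.7006  28.238   28.7128 101.2933 -16.6114  54.2665  20.579 ]
 travel mm [70.5727  1.5168 -0.7397]
```

View pics/scene6.png

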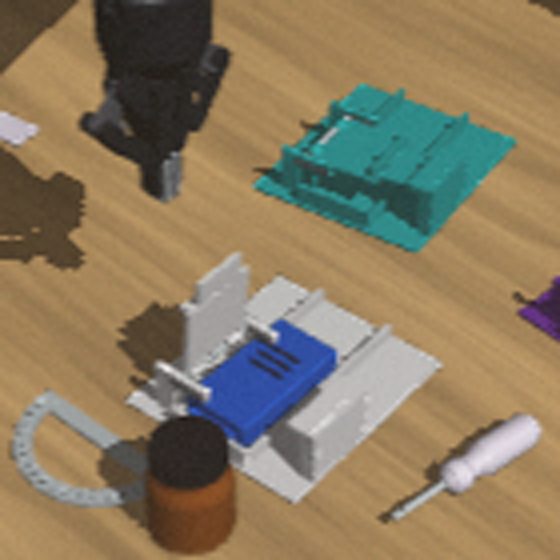

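View pics/top6.png

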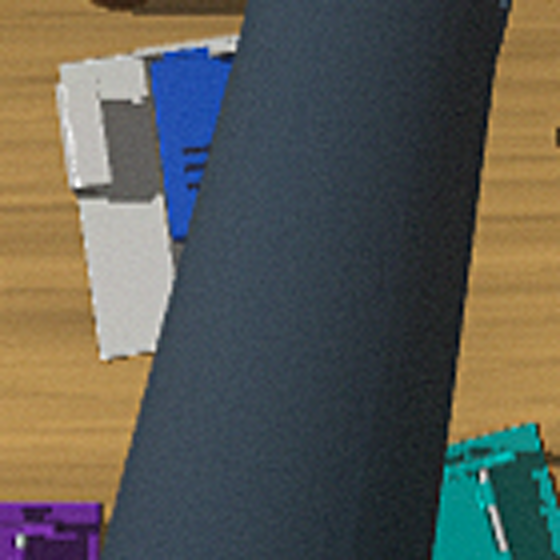

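```bash
python3 -c "
from h import *
print(w2t(onz('top',[[172/4+210,240/4+140]],.03)))"
```

```text
[[-64.4693  25.6296  30.    ]]
```

Request:
apply_moves(steps=[{"claw":-1,"travel":[35,1,0],"turn":0},{"claw":-1,"travel":[30,0,0],"turn":0},{"claw":-1,"travel":[5,0,0],"turn":0},{"claw":-1,"travel":[0,0,-8],"turn":0}])

```text
clock: 8.55
ee_pos: [0.6159, -0.0139, 0.1542]
tcp_rot: [[0.001, 0.991, 0.13], [0.006, 0.13, -0.991], [-1.0, 0.001, -0.005]]
wrist_force: [0.1, 0.0, 0.3]
gripper_width: -0.0002
```

```bash
python3 -c "
from h import *
status([0,-60,153])"
```

```text
clk 8.55 tray TCP [ -9.2503 -78.3444 154.1864] tip z 81.18644391187055 F tray [0.111  0.0024 0.2991] w -0.0002442690495424215 tooly-yaw err -0.17266311918876642 j [-21.6442  32.6496  26.4615 105.1685 -19.7477  46.6942  22.3962]
 travel mm [  1.3003   9.1933 -18.3654]
```

Request:
apply_moves(steps=[{"claw":-1,"travel":[0,5,-8],"turn":0},{"claw":-1,"travel":[0,4,-8],"turn":0},{"claw":-1,"travel":[0,0,-4],"turn":0},{"claw":-1,"travel":[0,0,-4],"turn":0},{"claw":-1,"travel":[0,0,-4],"turn":0}])

```text
clock: 9.18
ee_pos: [0.6227, 0.0187, 0.1577]
tcp_rot: [[0.006, 0.991, 0.133], [0.007, 0.133, -0.991], [-1.0, 0.007, -0.006]]
wrist_force: [-0.2, -1.5, -0.2]
gripper_width: -0.0
```

```bash
python3 -c "
from h import *
status([0,-45,153])
for n in ('scene',):
    im=capture(n); cv2.imwrite(f'pics/{n}7.png',cv2.resize(im[170:270,210:330,::-1],None,fx=6,fy=6,interpolation=cv2.INTER_CUBIC))"
```

```text
clk 9.175 tray TCP [  1.8207 -46.9861 157.7371] tip z 84.73706387723772 F tray [-0.3828 -1.5023 -0.2081] w -6.253207091075127e-06 tooly-yaw err -0.02592554826359006 j [-24.4693  32.8013  26.4244 104.257  -19.7518  47.1161  19.4671]
 travel mm [ 4.7363 -1.8543 -1.9565]
```

View pics/scene7.png

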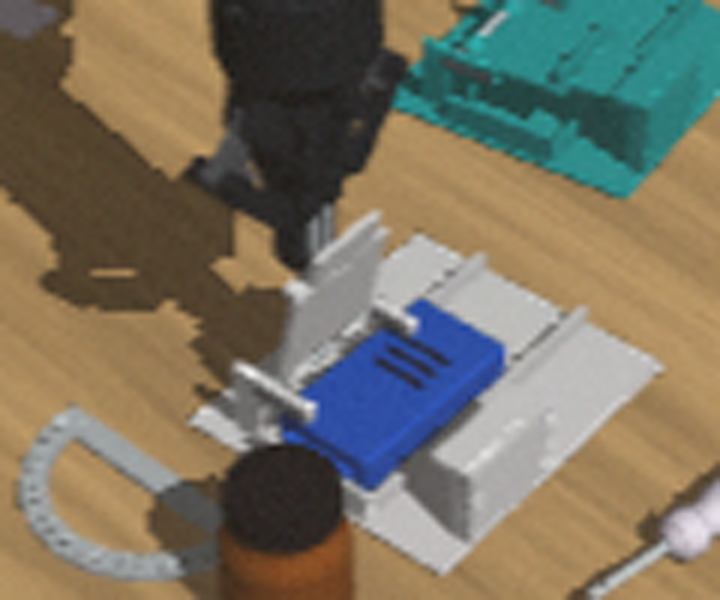

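Request:
apply_moves(steps=[{"claw":-1,"travel":[3,-1,-5],"turn":0},{"claw":-1,"travel":[2,-1,-5],"turn":0},{"claw":-1,"travel":[2,0,-5],"turn":0}])

```text
clock: 9.6
ee_pos: [0.6186, 0.034, 0.1505]
tcp_rot: [[0.006, 0.991, 0.132], [0.007, 0.132, -0.991], [-1.0, 0.007, -0.006]]
wrist_force: [-0.0, -1.0, -0.4]
gripper_width: -0.0002
```

```bash
python3 -c "
from h import *
status([0,-22,147])"
```

```text
clk 9.6 tray TCP [ -0.2114 -31.2572 150.4665] tip z 77.46648524213836 F tray [-0.1725 -1.0144 -0.4481] w -0.0002093445889828457 tooly-yaw err -0.06767926567742855 j [-25.7867  33.0585  26.1596 104.9997 -20.0389  46.0908  18.269 ]
 travel mm [ 3.5239  0.1751 -9.2363]
```

Request:
apply_moves(steps=[{"claw":-1,"travel":[2,0,-5],"turn":0},{"claw":-1,"travel":[2,0,-4],"turn":0},{"claw":-1,"travel":[4,0,-4],"turn":0},{"claw":-1,"travel":[4,0,-4],"turn":0}])

```text
clock: 10.1
ee_pos: [0.6162, 0.0521, 0.1378]
tcp_rot: [[0.007, 0.991, 0.132], [0.007, 0.132, -0.991], [-1.0, 0.007, -0.006]]
wrist_force: [0.1, -0.7, 0.5]
gripper_width: -0.0004
```

```bash
python3 -c "
from h import *
status([0,-13,140])
for n in ('scene',):
    im=capture(n); cv2.imwrite(f'pics/{n}8.png',cv2.resize(im[170:270,210:330,::-1],None,fx=6,fy=6,interpolation=cv2.INTER_CUBIC))"
```

```text
clk 10.1 tray TCP [ -0.0819 -12.9949 137.8095] tip z 64.80946835105081 F tray [ 0.0063 -0.6715  0.517 ] w -0.00036198729745927973 tooly-yaw err -0.05486457710464965 j [-27.122   33.9305  25.6519 105.537  -20.602   44.697   17.0569]
 travel mm [-2.1899  0.098  -0.0076]
```

View pics/scene8.png

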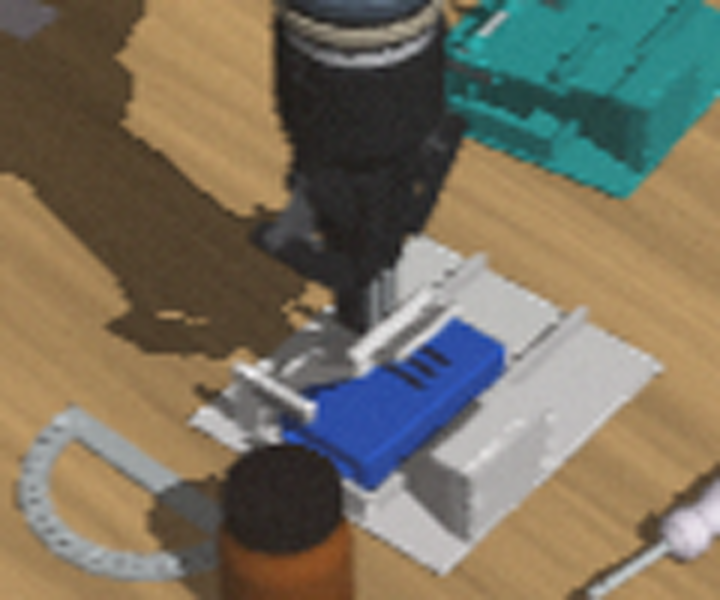

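Request:
apply_moves(steps=[{"claw":-1,"travel":[4,0,-2],"turn":0},{"claw":-1,"travel":[4,0,-2],"turn":0},{"claw":-1,"travel":[5,0,-1],"turn":0}])

```text
clock: 10.52
ee_pos: [0.6156, 0.0588, 0.1238]
tcp_rot: [[0.006, 0.991, 0.133], [0.008, 0.133, -0.991], [-1.0, 0.007, -0.007]]
wrist_force: [0.2, 0.1, 1.8]
gripper_width: 0.0001
```

```bash
python3 -c "
from h import *
status([0,-5,112])"
```

```text
clk 10.525 tray TCP [  0.1327  -6.2284 123.8145] tip z 50.81452272020745 F tray [0.263  0.0906 1.7851] w 0.00014373198973785935 tooly-yaw err -0.0015926617422996614 j [-27.2173  34.9935  24.9839 105.9186 -21.3247  43.2923  17.086 ]
 travel mm [11.8218 -0.2176 -1.1432]
```

Request:
apply_moves(steps=[{"claw":-1,"travel":[4,0,0],"turn":0},{"claw":-1,"travel":[3,0,0],"turn":0}])

```text
clock: 10.78
ee_pos: [0.6155, 0.0595, 0.1162]
tcp_rot: [[0.006, 0.991, 0.133], [0.009, 0.133, -0.991], [-1.0, 0.007, -0.008]]
wrist_force: [0.9, 0.2, 2.1]
gripper_width: -0.0001
```

Request:
apply_moves(steps=[{"claw":-1,"travel":[2,0,0],"turn":0}])

```text
clock: 10.9
ee_pos: [0.6155, 0.0597, 0.1139]
tcp_rot: [[0.006, 0.991, 0.134], [0.009, 0.134, -0.991], [-1.0, 0.007, -0.008]]
wrist_force: [-0.5, -0.7, 1.1]
gripper_width: -0.0003
```

Request:
apply_moves(steps=[{"claw":-1,"travel":[2,0,0],"turn":0}])

```text
clock: 11.02
ee_pos: [0.6155, 0.0599, 0.1119]
tcp_rot: [[0.006, 0.991, 0.134], [0.009, 0.133, -0.991], [-1.0, 0.007, -0.009]]
wrist_force: [-0.7, 0.0, 3.0]
gripper_width: -0.0
```

```bash
python3 -c "
from h import *
status([0,-5,112])"
```

```text
clk 11.025 tray TCP [  0.2304  -5.2169 111.8537] tip z 38.853680352614646 F tray [-0.6718  0.1364  2.9972] w -3.547592957875924e-05 tooly-yaw err 0.0199212917379068 j [-26.8335  35.932   24.3861 106.179  -21.9406  42.1374  17.5298]
 travel mm [-0.146  -0.2293 -0.2182]
```

Request:
apply_moves(steps=[{"claw":-1,"travel":[1,0,0],"turn":0}])

```text
clock: 11.15
ee_pos: [0.6156, 0.0599, 0.1114]
tcp_rot: [[0.005, 0.991, 0.134], [0.01, 0.133, -0.991], [-1.0, 0.007, -0.009]]
wrist_force: [-2.3, 0.7, 9.6]
gripper_width: 0.0
```

Request:
apply_moves(steps=[{"claw":-1,"travel":[1,0,0],"turn":0}])

```text
clock: 11.28
ee_pos: [0.6157, 0.0598, 0.1113]
tcp_rot: [[0.005, 0.991, 0.133], [0.01, 0.133, -0.991], [-1.0, 0.007, -0.01]]
wrist_force: [-4.0, 0.4, 11.0]
gripper_width: 0.0002
```

```bash
python3 -c "
from h import *
status([0,-5,112])
for n in ('scene',):
    im=capture(n); cv2.imwrite(f'pics/{n}9.png',cv2.resize(im[180:270,210:320,::-1],None,fx=7,fy=6.5,interpolation=cv2.INTER_CUBIC))"
```

```text
clk 11.275 tray TCP [  0.3792  -5.2542 111.3213] tip z 38.321315894958445 F tray [-3.893   0.9294 10.9624] w 0.0001789117250055078 tooly-yaw err 0.014827436727212984 j [-26.7619  35.9824  24.328  106.1615 -22.0184  42.1203  17.6032]
 travel mm [-0.6787 -0.3747 -0.2608]
```

View pics/scene9.png

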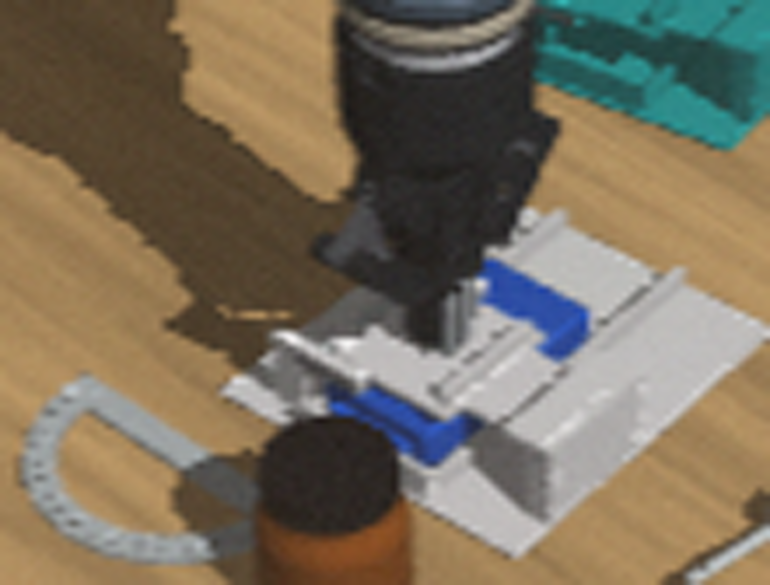

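Request:
apply_moves(steps=[{"claw":-1,"travel":[0.3,0,-3],"turn":0},{"claw":-1,"travel":[0.3,0,-3],"turn":0}])

```text
clock: 11.58
ee_pos: [0.6154, 0.0632, 0.1117]
tcp_rot: [[0.007, 0.991, 0.131], [0.008, 0.131, -0.991], [-1.0, 0.008, -0.007]]
wrist_force: [-0.0, -1.5, 1.7]
gripper_width: 0.0004
```

```bash
python3 -c "
from h import *
status([0,-5,112])"
```

```text
clk 11.575 tray TCP [  0.545   -1.8796 111.6971] tip z 38.69707497701812 F tray [-0.2276 -1.5082  1.6746] w 0.00038639791264682467 tooly-yaw err -0.1028649149774612 j [-27.2597  35.9517  24.4878 106.2115 -21.9196  42.0094  17.0559]
 travel mm [-0.328  -0.5369  3.1193]
```

Request:
apply_moves(steps=[{"claw":-1,"travel":[0.8,0,-3],"turn":0},{"claw":-1,"travel":[0.6,0,-3],"turn":0},{"claw":-1,"travel":[0.6,0,-3],"turn":0}])

```text
clock: 11.95
ee_pos: [0.6149, 0.0684, 0.1114]
tcp_rot: [[0.009, 0.992, 0.129], [0.003, 0.129, -0.992], [-1.0, 0.009, -0.002]]
wrist_force: [-1.7, -3.3, 6.9]
gripper_width: -0.0005
```

```bash
python3 -c "
from h import *
status([0,10,112])"
```

```text
clk 11.95 tray TCP [  0.7465   3.3336 111.371 ] tip z 38.37103040025407 F tray [-2.1311 -3.0414  6.8546] w -0.0005134304381315606 tooly-yaw err -0.24596010322510065 j [-28.0107  36.0088  24.7215 106.2573 -21.7916  41.8716  16.2662]
 travel mm [-0.6226 -0.7693 -6.6644]
```

Request:
apply_moves(steps=[{"claw":-1,"travel":[0.4,0,-4],"turn":0},{"claw":-1,"travel":[0.4,0,-4],"turn":0},{"claw":-1,"travel":[0.4,0,-4],"turn":0}])

```text
clock: 12.32
ee_pos: [0.6138, 0.0764, 0.1114]
tcp_rot: [[0.01, 0.992, 0.126], [-0.002, 0.126, -0.992], [-1.0, 0.01, 0.003]]
wrist_force: [-0.9, -3.2, 5.4]
gripper_width: 0.0003
```

```bash
python3 -c "
from h import *
status([0,10,112])
for n in ('scene',):
    im=capture(n); cv2.imwrite(f'pics/{n}10.png',cv2.resize(im[180:270,210:320,::-1],None,fx=7,fy=6.5,interpolation=cv2.INTER_CUBIC))"
```

```text
clk 12.325 tray TCP [  0.6789  11.3986 111.4171] tip z 38.417089084329845 F tray [-1.2898 -3.0177  5.4472] w 0.00025968020516005396 tooly-yaw err -0.40695616840802185 j [-29.068   36.0347  24.9999 106.3113 -21.6229  41.7978  15.1592]
 travel mm [-0.5852 -0.6634  1.405 ]
```

View pics/scene10.png

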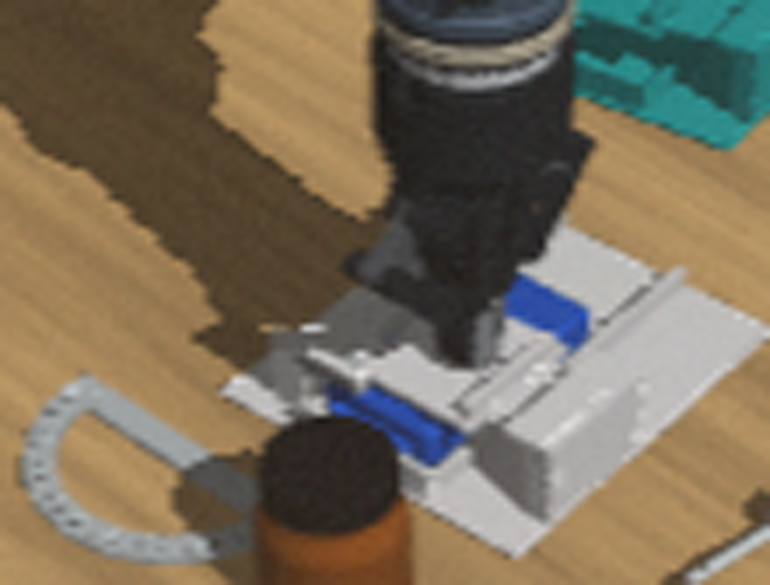

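Request:
apply_moves(steps=[{"claw":-1,"travel":[0.4,0,-4],"turn":0},{"claw":-1,"travel":[0.4,0,-4],"turn":0},{"claw":-1,"travel":[0.4,0,-4],"turn":0}])

```text
clock: 12.75
ee_pos: [0.6128, 0.0849, 0.1114]
tcp_rot: [[0.011, 0.992, 0.124], [-0.006, 0.124, -0.992], [-1.0, 0.01, 0.008]]
wrist_force: [0.1, -3.3, 4.4]
gripper_width: -0.0002
```

```bash
python3 -c "
from h import *
status([0,29,112])
for n in ('scene',):
    im=capture(n); cv2.imwrite(f'pics/{n}11.png',cv2.resize(im[180:270,210:320,::-1],None,fx=7,fy=6.5,interpolation=cv2.INTER_CUBIC))"
```

```text
clk 12.75 tray TCP [  0.8346  19.9272 111.4226] tip z 38.42263328148941 F tray [-0.3217 -3.2554  4.407 ] w -0.00019340204611334235 tooly-yaw err -0.5209971154624782 j [-30.1506  36.0855  25.2655 106.3221 -21.4565  41.7373  14.0541]
 travel mm [-0.6568 -0.9112 -9.06  ]
```

View pics/scene11.png

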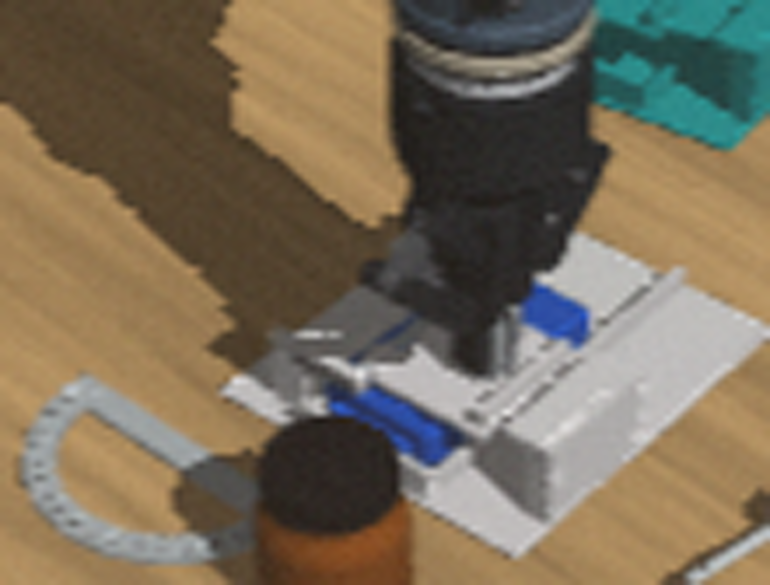

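Request:
apply_moves(steps=[{"claw":-1,"travel":[0.4,0,-3],"turn":0},{"claw":-1,"travel":[0.4,0,-3],"turn":0}])

```text
clock: 13.05
ee_pos: [0.6128, 0.0886, 0.1114]
tcp_rot: [[0.013, 0.992, 0.123], [-0.01, 0.123, -0.992], [-1.0, 0.012, 0.011]]
wrist_force: [0.1, -3.4, 4.8]
gripper_width: 0.0005
```

Request:
apply_moves(steps=[{"claw":-1,"travel":[0.4,0,-2.5],"turn":0},{"claw":-1,"travel":[0.4,0,-2],"turn":0}])

```text
clock: 13.3
ee_pos: [0.6129, 0.0903, 0.1113]
tcp_rot: [[0.015, 0.993, 0.121], [-0.013, 0.121, -0.993], [-1.0, 0.013, 0.015]]
wrist_force: [-0.8, -3.7, 6.1]
gripper_width: -0.0
```

```bash
python3 -c "
from h import *
status([0,29,112])
for n in ('scene',):
    im=capture(n); cv2.imwrite(f'pics/{n}12.png',cv2.resize(im[180:270,210:320,::-1],None,fx=7,fy=6.5,interpolation=cv2.INTER_CUBIC))"
```

```text
clk 13.3 tray TCP [  1.714   25.3447 111.3   ] tip z 38.29995215741688 F tray [-1.302  -3.5786  6.0728] w -2.8365760205108753e-05 tooly-yaw err -0.6980821730166253 j [-31.0422  36.1919  25.6168 106.2899 -21.2381  41.5672  13.0936]
 travel mm [-0.7763 -1.7492 -3.623 ]
```

View pics/scene12.png

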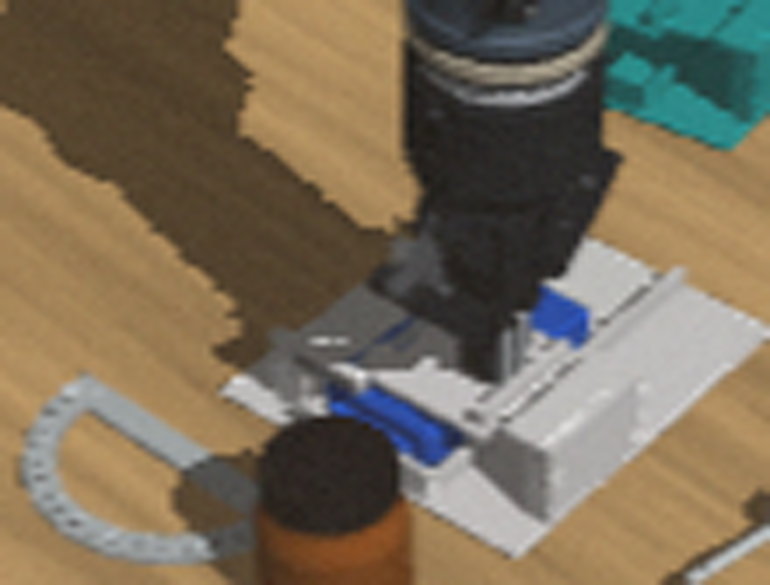

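```bash
python3 -c "
from h import *
for f,q in (('9',(440,393)),('12',(470,415))):
    print(f,onplane('scene',[[ (q[0]+.5)/7+209.5,(q[1]+.5)/6.5+179.5]],0,28), w2t(onz('scene',[[ (q[0]+.5)/7+209.5,(q[1]+.5)/6.5+179.5]],.045)))
q=proj('scene',t2w([[28,20,47],[28,40,47],[28,35,47],[28,25,47],[28,30,47]])); print((q-[210,180])*[7,6.5])
"
```

```text
9 [[28.     20.2746 42.4905]] [[29.9039 21.8716 45.    ]]
12 [[28.     35.4714 38.9321]] [[32.5848 39.2111 45.    ]]
[[436.3564 382.4412]
 [475.9674 403.6445]
 [466.0075 398.3138]
 [446.2022 387.7122]
 [456.0859 393.003 ]]
```

Request:
apply_moves(steps=[{"claw":-1,"travel":[0.3,-0.5,-3],"turn":-0.01},{"claw":-1,"travel":[0.3,-0.5,-3],"turn":0}])

```text
clock: 13.6
ee_pos: [0.6125, 0.0923, 0.1114]
tcp_rot: [[0.018, 0.992, 0.129], [-0.018, 0.129, -0.991], [-1.0, 0.016, 0.021]]
wrist_force: [1.5, -7.6, 4.2]
gripper_width: -0.0002
```

```bash
python3 -c "
from h import *
status([0,29,112])"
```

```text
clk 13.6 tray TCP [  1.5488  27.3108 111.3703] tip z 38.37034746178699 F tray [ 0.5037 -7.7742  4.2468] w -0.00023086429468673883 tooly-yaw err -0.23574931888677053 j [-31.4457  36.156   25.7271 106.3995 -20.893   41.3045  13.0065]
 travel mm [-0.6885 -1.5457 -1.669 ]
```

Request:
apply_moves(steps=[{"claw":-1,"travel":[0.2,-0.5,-3],"turn":0}])

```text
clock: 13.72
ee_pos: [0.6123, 0.0925, 0.1114]
tcp_rot: [[0.02, 0.992, 0.127], [-0.022, 0.127, -0.992], [-1.0, 0.017, 0.024]]
wrist_force: [1.1, -5.9, 4.8]
gripper_width: -0.0
```

Request:
apply_moves(steps=[{"claw":-1,"travel":[0.2,-0.5,-3],"turn":0}])

```text
clock: 13.85
ee_pos: [0.6122, 0.0927, 0.1114]
tcp_rot: [[0.022, 0.992, 0.125], [-0.025, 0.126, -0.992], [-0.999, 0.019, 0.028]]
wrist_force: [1.5, -6.5, 3.6]
gripper_width: 0.0001
```

Request:
apply_moves(steps=[{"claw":-1,"travel":[0.2,0,-3],"turn":0}])

```text
clock: 13.98
ee_pos: [0.6122, 0.093, 0.1114]
tcp_rot: [[0.023, 0.992, 0.123], [-0.029, 0.124, -0.992], [-0.999, 0.019, 0.031]]
wrist_force: [0.1, -5.6, 4.9]
gripper_width: -0.0001
```

```bash
python3 -c "
from h import *
status([0,29,112])
for n in ('scene',):
    im=capture(n); cv2.imwrite(f'pics/{n}13.png',cv2.resize(im[180:270,210:320,::-1],None,fx=7,fy=6.5,interpolation=cv2.INTER_CUBIC))"
```

```text
clk 13.975 tray TCP [  1.3465  28.0639 111.3648] tip z 38.36481741685883 F tray [-0.6515 -5.5397  4.8829] w -0.00013526084643008946 tooly-yaw err -0.5399647065509114 j [-32.1646  36.2071  26.2837 106.5548 -20.5245  40.9885  12.1828]
 travel mm [-0.69   -1.3427 -0.9021]
```

View pics/scene13.png

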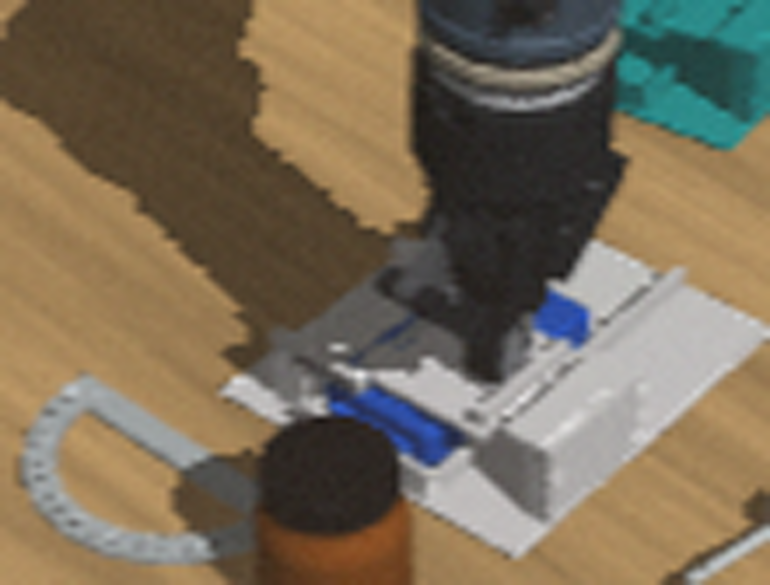

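Request:
apply_moves(steps=[{"claw":-1,"travel":[0.2,-1,-6],"turn":-0.01}])

```text
clock: 14.15
ee_pos: [0.6117, 0.0937, 0.1114]
tcp_rot: [[0.026, 0.991, 0.13], [-0.036, 0.131, -0.991], [-0.999, 0.022, 0.039]]
wrist_force: [3.0, -14.5, 3.0]
gripper_width: 0.0001
```

Request:
apply_moves(steps=[{"claw":-1,"travel":[0.2,0,-6],"turn":0}])

```text
clock: 14.28
ee_pos: [0.6118, 0.0941, 0.1114]
tcp_rot: [[0.029, 0.992, 0.127], [-0.043, 0.128, -0.991], [-0.999, 0.023, 0.046]]
wrist_force: [0.5, -12.3, 3.6]
gripper_width: 0.0001
```

```bash
python3 -c "
from h import *
status([0,29,112])
R=np.array(monitor.sense()['tcp_rot']);p=np.array(monitor.sense()['ee_pos']); print('tip',w2t([p+R[:,0]*.073]))
n='scene'
im=capture(n); cv2.imwrite(f'pics/{n}14.png',cv2.resize(im[180:270,210:320,::-1],None,fx=7,fy=6.5,interpolation=cv2.INTER_CUBIC))"
```

```text
clk 14.275 tray TCP [  1.1205  29.2056 111.4285] tip z 38.42845608697485 F tray [ -1.1435 -12.2384   3.6486] w 0.0001259715558769888 tooly-yaw err -0.3037082454941604 j [-33.0144  36.2635  26.8588 106.7137 -19.8458  40.626   11.544 ]
 travel mm [-0.5867 -1.1059  0.2389]
tip [[ 2.7776 25.8197 38.5259]]
```

View pics/scene14.png

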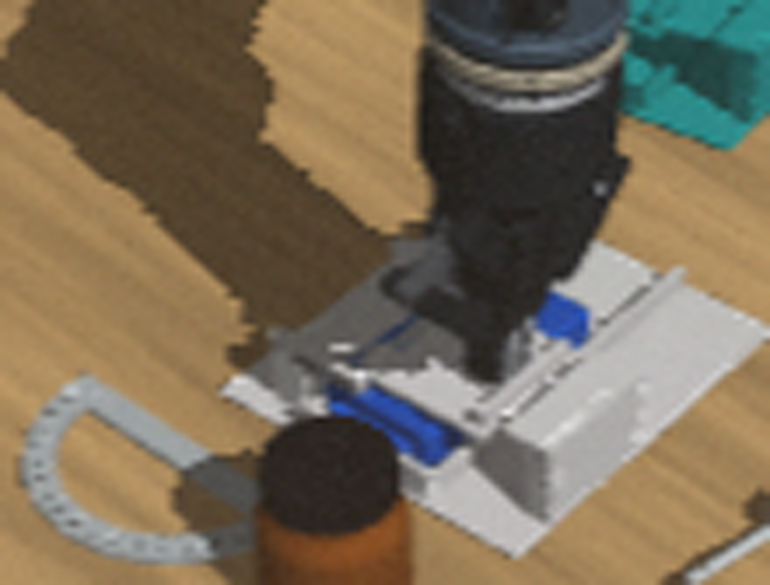

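The tip no longer advances at 12 N, so the slide stop is reached. I'll relieve the push and lift straight off.

Request:
apply_moves(steps=[{"claw":-1,"travel":[-0.5,0,0],"turn":0},{"claw":-1,"travel":[-3,0,0.5],"turn":0},{"claw":-1,"travel":[-10,0,1],"turn":0},{"claw":-1,"travel":[-30,0,0],"turn":0},{"claw":-1,"travel":[-50,0,0],"turn":0},{"claw":-1,"travel":[-50,0,0],"turn":0}])

```text
clock: 15.08
ee_pos: [0.6043, 0.1029, 0.2539]
tcp_rot: [[0.015, 0.991, 0.131], [-0.042, 0.131, -0.99], [-0.999, 0.01, 0.044]]
wrist_force: [0.4, 0.4, 0.7]
gripper_width: -0.0001
```

Request:
apply_moves(steps=[{"claw":-1,"travel":[0,-60,0],"turn":0},{"claw":-1,"travel":[0,-60,0],"turn":0},{"claw":-1,"travel":[0,-30,30],"turn":0},{"claw":-1,"travel":[0,0,60],"turn":0},{"claw":-1,"travel":[0,0,60],"turn":0},{"claw":-1,"travel":[0,0,60],"turn":0},{"claw":-1,"travel":[0,0,0],"turn":0},{"claw":-1,"travel":[0,0,0],"turn":0}])

```text
clock: 16.08
ee_pos: [0.4831, -0.12, 0.2672]
tcp_rot: [[0.029, 0.989, 0.148], [-0.026, 0.149, -0.988], [-0.999, 0.024, 0.03]]
wrist_force: [0.3, 1.0, -0.4]
gripper_width: 0.0001
```

```bash
python3 -c "
from h import *
status()
for n,(u,v) in (('scene',(215,190)),('top',(215,140))):
    im=capture(n); cv2.imwrite(f'pics/{n}15.png',cv2.resize(im[v:v+100,u:u+110,::-1],None,fx=6,fy=6,interpolation=cv2.INTER_CUBIC)); cv2.imwrite(f'pics/{n}15f.png',im[:,:,::-1])"
```

```text
clk 16.075 tray TCP [-154.9121 -165.8219  267.1545] tip z 194.15447251340998 F tray [ 0.4627  0.9663 -0.3989] w 7.561619719010013e-05 tooly-yaw err 0.9331884790311644 j [-26.0533  13.7257  40.9362 116.6342 -10.1449  51.3877  28.709 ]
```

View pics/scene15.png

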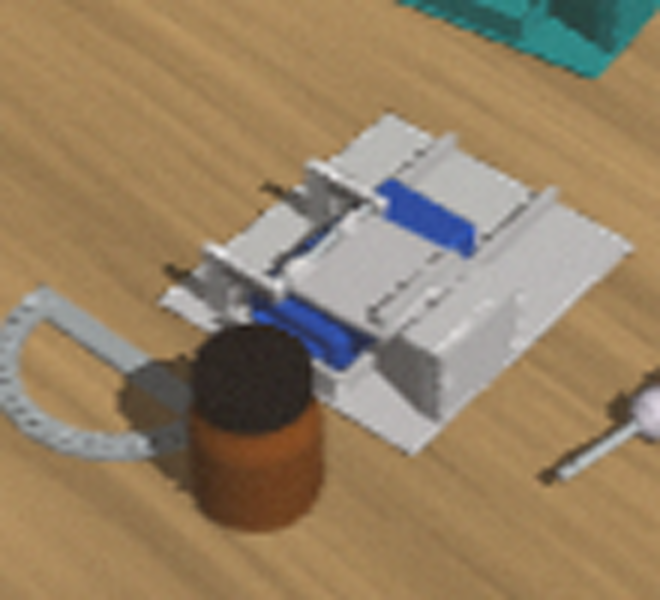

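View pics/top15.png

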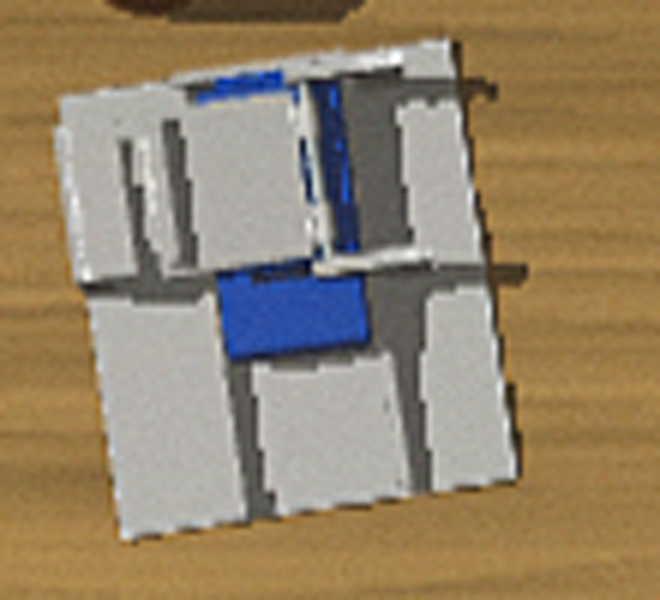

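```bash
python3 -c "
from h import *
px=lambda a:(np.array(a,float)+.5)/6+[214.5,139.5]
print('rib z47 hinge-side/far',w2t(onz('top',px([[178,262],[160,140],[158,262],[140,140]]),.047)))
print('plate hinge end z39',w2t(onz('top',px([[315,255],[300,95]]),.039)))
print('cart -x edge z30',w2t(onz('top',px([[230,357],[368,338]]),.03)))
a,b=cv2.imread('pics/top0.png'),cv2.imread('pics/top15f.png')
cv2.imwrite('pics/cmp.png',np.hstack([a[90:320,70:330],b[90:320,70:330]]))
"
```

```text
rib z47 hinge-side/far [[-25.9871  38.9497  47.    ]
 [ 20.937   39.0031  47.    ]
 [-24.8606  46.3637  47.    ]
 [ 22.0682  46.4493  47.    ]]
plate hinge end z39 [[-29.8672 -12.2236  39.    ]
 [ 31.7453 -15.6779  39.    ]]
cart -x edge z30 [[-62.3609  25.5116  30.    ]
 [-63.0487 -27.4199  30.    ]]
```

View pics/cmp.png

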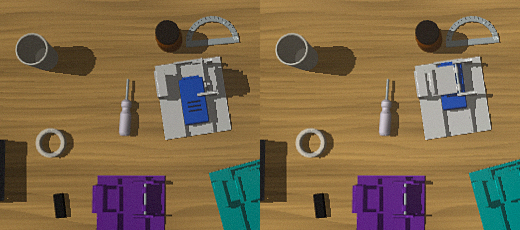

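```bash
python3 -c "
from h import *
print(order.sign_off())"
```

```text
the job is handed in; nothing more can be done
None
```

I pushed the cartridge home, folded the flap flat and slid it under the lip, then lifted clear and handed the job in at about 16 s. The hand-in gives no verdict.

- **Cartridge:** I pushed it about 35 mm with closed fingertips until the motion stopped and the force rose to about 3 N at the end stop. In the last top view its rear top edge is at tray x ≈ -62.7 mm; an earlier view gave -64.5 mm. If that edge is the end face, its centre is at about -8 to -9.5 mm, against -10 mm for fully home and inside the allowed -15 to -4 mm.
- **Flap:** I folded it from the hinge side and pressed it flat, with up to about 11 N on the wrist. I then slid it until it no longer advanced at about 12–15 N. After I moved away, the pictures show it lying flat with the tongue under the lip. The rib is at tray y ≈ 39 mm, so it has slid about 19 mm (15 mm needed).
- **Other things:** Comparing the first and last top views by eye, those in that crop (jar, protractor, screwdriver, cup, tape ring and eraser) have not moved. The scale rule lies outside the crop, so I did not check it there, but the arm never went near it.

The two cartridge readings differ by about 2 mm, roughly the camera calibration error. No other check failed or disagreed.

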